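# Chock the kettlebell in its dock

### The arm

A 6-joint arm with a two-finger parallel gripper is mounted at the origin on the work surface. World frame = base frame: x ahead of the robot, y to its left, z up, the work surface at z = 0. Lengths are in m, angles in rad, forces in N, time in s.
With the tool pointing down it reaches from about 0.275 to 0.875 m from the base axis. Payload 12.5 kg.
Tool frame: the origin (TCP) lies where the fingers leave the gripper's body, on its centre line; the fingertips stand 73 mm ahead of it and the grasp point (between the pads) lies 54 mm ahead of it; z points along the fingers, y is the line along which they close (so a half turn about z gives the same grasp; the last joint's range is limited). The gripper opens to 85 mm and grips with 20 to 120 N. Pads are 22 mm wide; open, the fingers measure 114 mm over their backs; the gripper's body (76 mm by 85 mm) begins 54 mm behind the grasp point. The pads swing forward as they close: fully open they stand 13 mm farther back than shut.
Start: joints at [1.225, 0.351, 1.652, -0, 1.139, -0.085], TCP at [0.142, 0.531, 0.304] pointing down, gripper open.
Joint ranges: [-2.75, 2.75], [-0.79, 2.1], [0.01, 2.65], [-1.57, 4.71], [0.07, 3.14], [-2.87, 2.87]. Speed limits (rad/s): [2.22, 2.22, 2.79, 3.14, 3.14, 3.14].

### API

Orientations are given as a unit quaternion [x, y, z, w].
In Python, from rig import arm gives the robot as it stands.
- The arm moves only by the tool drive_tool, never from a script. Its argument "increments" is text: rows parted by semicolons, each of 5 numbers parted by spaces: the gripper's target within -1 to 1 (fully open at 1, half-way at 0, shut at -1), then the shift along the world's x, y, z in units of 75 cm (1.0 is 75 cm), then the turn about the world's z in units of 120 degrees (1.0 is 120 degrees). In form: fingers tx ty tz twist; .... A call has exactly 5 rows; each row is the pose to reach, as a shift and turn from the pose commanded when the call began; what a row does not reach only later rows make up. A row lasts 1/10 s, in which the tool goes at most 50 mm and 8.59 degrees, less where a joint would pass 70% of its speed; a pose out of reach is approached as far as the arm can. A call with a number of a shift or a turn outside -1 to 1 is refused whole. A call with a gripper value outside its range is refused whole. The fingers move at their own pace and stop on an object; "squeeze" is the grip in N (left out, the last holds). Time passes only in rows, so rows that repeat a pose let the fingers close, or fill a call up. It gives the time, the measured TCP pose, the force, the opening and the grip force at its end, in the units of the state.
- arm.get_state(): the state, without advancing time (a new reading comes with each control period).
- arm.capture(name): name is "scene" or "top"; returns the picture (384x512x3 uint8, red, green, blue); there is no depth.
- arm.camera_params(name): a dict with "fx", "fy", "cx", "cy" (pixels), "k1" (the pictures are not rectified: a ray, as slopes to the right and down, at radius r is drawn at 1 + k1 r^2 times it, then the intrinsics apply), "R" (3x3) and "t" (3): a world point X has camera coordinates R X + t. Camera axes: x right, y down, z forward; pixel columns grow to the right and rows downward; lengths in m; the calibration is good to about 2 mm. A picture is of the moment at which its call begins. camera_params takes no time and is no camera call.
- arm.hand_in(): hands the job in; it is judged then, once.
The state is a dict: "clock": time; "qpos": joint angles; "joint_velocities": joint speeds; "joint_efforts": joint torques, N m; "ee_pos": TCP position; "tcp_rot": TCP orientation; "contact_force": force on the tool from outside, world axes, zero at the start; "torque": the same for the moment, N m; "gripper_width": finger opening in m; "grip_force": force on a finger pad.
Only numpy, scipy, OpenCV 4.12 (cv2) and the standard library are available. Lean on these libraries where they do the work, as an engineer would, in place of code of your own. Each camera call takes 0.05 s, during which the arm holds its last target. There are 200 camera calls.

### The job

The yellow kettlebell stands in its dock by the entrance and has to be chocked so that it cannot roll off. With your fingertips push the red lever round until the brass cam is at its low point, the lever pointing straight away from the slide and towards the green dot; only then push the slide forward by its black tab until it is fully home. Lift nothing, and leave the kettlebell and the other things on the shelf where they stand.

Things in the scene. Friction and masses are not known exactly. Their poses are not given: they have to be found in the camera images.
- dock: Fixed birch board, 415 x 330 x 18 mm, flat on the white shelf top (work surface, z = 0). Origin: on the upright cam axis, at the board's underside; x is the way the slide travels when pushed forward, y to the left of that, z up. It reaches from x = -165 to 250 and y = -225 to 105 mm; top at z = 18 mm. The kettlebell's bay is centred at x = 170, y = -150 mm. Staples and lips on it end below 38 mm.
- cam (a joint): Turn of the brass cam (disc 52 mm across, 14 mm off its axis) and its red lever, rad, counter-clockwise from above. 0: high point, lever towards the slide (dock -x). Low point at +3.14 and equally -3.14: lever along dock +x to the green dot. Starts between -1.5 and 1.5, stops at +-3.74; turn the shorter way. Stiff (0.4 N m, 7 N at 58 mm out), stays where left; the slide cannot turn it.
- cam_axis (a point): Point on the upright cam axis at the top of the hub, 68 mm above the work surface, fixed to the board (axes as the board's).
- lever_end (a point): Middle of the outer end of the red lever, 75 mm from the cam axis. The lever is an upright flat blade 10 mm thick, straight from the axis to this end, 38 to 68 mm above the work surface; push on its flat side. Below it: board at 18 mm, cam disc and slide up to 34 mm, staples 37 mm, chock 40 mm.
- green_dot (a point): Green dot, 16 mm across, flush on the board top, 97 mm from the cam axis along dock +x: the lever points at it when the cam is at its low point.
- slide (a joint): Travel of the aluminium follower slide along dock +x, m. 0: fully back, 0.060: fully home at its end stop, where its black rubber chock (far end) stands about 7 mm from the kettlebell. Starts between 0 and 0.015. Needs about 3 N to move, then stays where it is left. With the cam at its high point it is blocked at about 0.033.
- tab (a point): Centre of the rear face (the face towards dock -x) of the black push tab of the slide, 63 mm above the work surface. The tab is an upright plate 10 mm thick (x), 50 mm wide (y), its top 80 mm above the work surface; behind it is only the bare board. When the slide reads 0 it lies at dock x = -125, y = -10 mm. Push it along dock +x.
- kettlebell: Yellow 4 kg kettlebell, 114 mm across, 179 mm high, standing in its bay on the board. Origin: centre of its underside (18 mm above the work surface), z up. Not to be moved.
- pushup_a: Black plastic push-up bar, 200 x 100 x 120 mm, to the left of the dock. Origin: centre of its underside. Bystander.
- pushup_b: The other push-up bar, same shape and size. Bystander.
- mug: White ceramic mug, 80 mm across, 95 mm high. Origin: centre of its underside. Bystander.
- key_bowl: Blue ceramic key bowl, 110 mm across, 45 mm high. Origin: centre of its underside. Bystander.
- polish_tin: Dark shoe polish tin, 76 mm across, 24 mm high, standing on the board beyond the green dot. Origin: centre of its underside. Bystander.
- shoe_horn: Small dark wooden shoe horn lying flat, about 170 x 38 x 8 mm. Origin: near its middle, at its underside. Bystander.

How it is judged:
By the outcome, as a careful person would: the job done as asked, in the order asked, and still so for the second after the job is handed in, with the robot touching nothing.
It also fails if it takes over 58 s, if anything falls off the work surface, if the arm or the gripper's body presses on something with over 40 N, if the wrist force passes 120 N, or if a joint passes its speed limit or range.

## Working session

There is one attempt and no reset: what is moved stays moved. The work goes in short steps, Python scripts to look and compute and a tool call to move; the robot and the scene stay as the last step left them, time stands still between calls to the robot, and variables do not carry over. Pictures are saved under pics/ and viewed, at most 10 in all, crops included, and the job is handed in when it is done.

Besides the shell and the picture viewer there is one more tool, called by a JSON object that holds its "op" and its "data", one argument or row to a line. drive_tool: Moves the arm, as the interface text tells. Its arguments: {"type":"object","properties":{"increments":{"type":"string"},"squeeze":{"type":"number"}},"required":["increments"]}

```bash
mkdir -p pics
python3 - <<'E'
from rig import arm
import cv2,numpy as np
for n in("scene","top"):
    im=arm.capture(n); cv2.imwrite(f"pics/{n}0.png",im[:,:,::-1]); p=arm.camera_params(n)
    print(n,{k:np.round(v,4).tolist() for k,v in p.items()})
s=arm.get_state(); print(s)
E
```

```text
scene {'fx': 409.2724, 'fy': 409.2724, 'cx': 254.9521, 'cy': 191.8612, 'k1': -0.1477, 'R': [[-0.7454, 0.6666, -0.0044], [0.3983, 0.44, -0.8049], [-0.5346, -0.6017, -0.5934]], 't': [0.3862, -0.1807, 1.3822]}
top {'fx': 443.1236, 'fy': 443.1236, 'cx': 248.8463, 'cy': 191.2883, 'k1': -0.0402, 'R': [[0.0162, -0.9998, -0.0115], [-0.9932, -0.0148, -0.1152], [0.115, 0.0133, -0.9933]], 't': [0.0301, 0.5546, 1.0617]}
{'clock': 0.1, 'qpos': array([ 1.22542481e+00,  3.51175760e-01,  1.65235691e+00,  2.06050766e-06,
        1.13909580e+00, -8.46104870e-02]), 'joint_velocities': array([-0.00078017,  0.00101032, -0.0030642 , -0.00069841, -0.00126338,
        0.00016879]), 'joint_efforts': array([ 1.68800496e-03, -5.06829786e+01, -2.91872925e+01, -1.67382166e-05,
        2.75105194e-03, -1.13720095e-06]), 'ee_pos': array([0.14170437, 0.53120375, 0.30341704]), 'tcp_rot': array([ 1.30011846e-01,  9.91512305e-01, -5.05786436e-04, -1.11404006e-04]), 'contact_force': array([ 0.44380418, -0.63178681,  0.25574283]), 'torque': array([-0.04962243, -0.01124941, -0.02213139]), 'grip_force': 0.0, 'gripper_width': 0.0851938483062711}
```

View pics/top0.png

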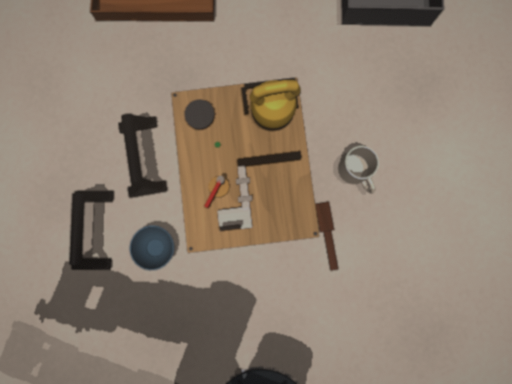

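View pics/scene0.png

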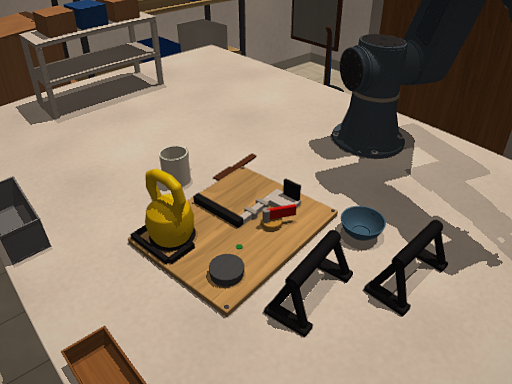

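The top view shows the board with corners near (173,95), (297,80), (317,234) and (190,251). The green dot is at (217,145), the hub near (224,177), the red lever end near (208,206) and the tab near (231,226). The scene view agrees with this.

```bash
cat > h.py <<'E'
from rig import arm
import cv2,numpy as np
def P(n):
    p=arm.camera_params(n); return p,np.array(p["R"]),np.array(p["t"])
def ray(n,uv):
    p,R,t=P(n); d=np.array([(uv[0]-p["cx"])/p["fx"],(uv[1]-p["cy"])/p["fy"]]); s=d.copy()
    for _ in range(20): s=d/(1+p["k1"]*(s@s))
    return -R.T@t, R.T@np.array([*s,1])
def plane(n,uv,z):
    o,d=ray(n,uv); return o+d*(z-o[2])/d[2]
def proj(n,X):
    p,R,t=P(n); c=R@np.asarray(X)+t; s=c[:2]/c[2]; s=s*(1+p["k1"]*(s@s)); return np.array([s[0]*p["fx"]+p["cx"],s[1]*p["fy"]+p["cy"]])
def blobs(im,lo,hi,minA=8):
    h=cv2.cvtColor(im,cv2.COLOR_RGB2HSV); m=cv2.inRange(h,np.array(lo),np.array(hi))
    k,l,st,c=cv2.connectedComponentsWithStats(m); return m,l,[(i,st[i],c[i]) for i in range(1,k) if st[i,4]>=minA]
E
python3 - <<'E'
from h import *
for n in("top","scene"):
    im=cv2.imread(f"pics/{n}0.png")[:,:,::-1].copy()
    for nm,lo,hi in(("green",(45,100,40),(80,255,255)),("red",(0,190,90),(5,255,255)),("red2",(172,150,80),(180,255,255))):
        m,l,b=blobs(im,lo,hi)
        for i,st,c in b:
            print(n,nm,st,c.round(1), plane(n,c,.018 if nm=="green" else .068).round(4), cv2.minAreaRect(np.argwhere(l==i)[:,::-1].astype(np.float32)) if nm!="green" else "")
for uv in((173,95),(297,80),(317,234),(190,251)): print(plane("top",uv,.018).round(4))
im=cv2.imread("pics/top0.png")[140:245,165:325]; a=cv2.resize(im,None,fx=4.9,fy=4.9,interpolation=cv2.INTER_CUBIC)
cv2.imwrite("pics/crop.png",a)
E
```

```text
top green [215 142   5   5  18] [217.1 144.3] [0.6745 0.1214 0.018 ] 
scene green [236 245   6   4  22] [238.7 246.5] [0.6745 0.1189 0.018 ] 
scene red [270 205  26   6  75] [281.6 207.4] [0.5449 0.1258 0.068 ] ((282.4194641113281, 207.04364013671875), (3.243992567062378, 25.488513946533203), 79.99201965332031)
[0.8027 0.2386 0.018 ]
[ 0.8466 -0.0806  0.018 ]
[ 0.4519 -0.1313  0.018 ]
[0.4051 0.1819 0.018 ]
```

View pics/crop.png

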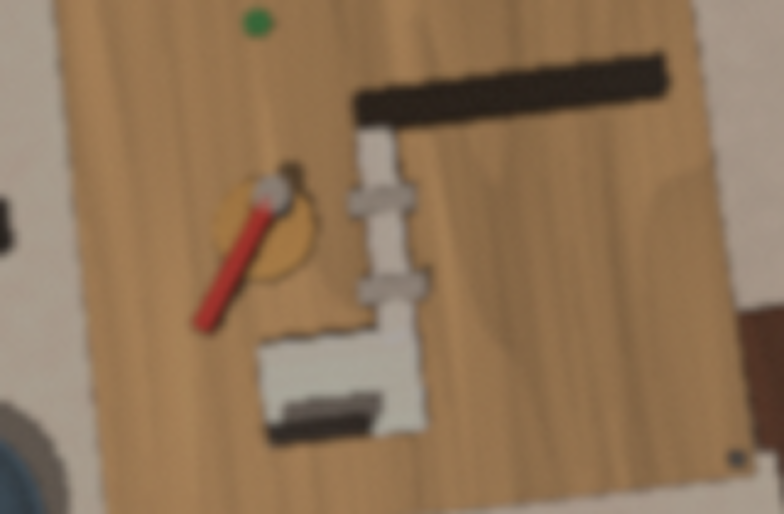

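The crop shows the hub at about (220.3,179.2) in the full picture and the lever end at (206.4,206.5). The tab strip spans x 220–241 near y 226–230.

Run:
```python
from h import *
im=cv2.imread("pics/top0.png")[:,:,::-1].copy()
m,l,b=blobs(im,(8,75,60),(22,255,255),3000)
for i,st,c in b:
    pts=np.argwhere(l==i)[:,::-1]
    w=np.array([plane("top",p,.018)[:2] for p in pts]).astype(np.float32)
    r=cv2.minAreaRect(w*1000); print(st,r); bx=cv2.boxPoints(r); print(bx.round(1))
hub=plane("top",(220.3,179.2),.068); le=plane("top",(206.4,206.5),.068); g=plane("top",(217.1,144.3),.018)
print("hub",hub,"lever",le,np.linalg.norm(le-hub),"dot",g,np.linalg.norm((g-hub)[:2]),np.degrees(np.arctan2(*(g-hub)[1::-1])),"levang",np.degrees(np.arctan2(*(le-hub)[1::-1])))
for uv in((268,413),(372,405),(268,442),(372,432)): print(plane("top",(165+uv[0]/4.9,140+uv[1]/4.9),.08).round(4))
s=cv2.imread("pics/scene0.png")[165:260,225:345]; cv2.imwrite("pics/crop2.png",cv2.resize(s,None,fx=6,fy=6,interpolation=cv2.INTER_CUBIC))
for X in (hub,le): print(proj("scene",X))
```

```text
Traceback (most recent call last):
  File "h.py", line 10, in plane
    o,d=ray(n,uv); return o+d*(z-o[2])/d[2]
        ~~~^^^^^^
  File "h.py", line 6, in ray
    p,R,t=P(n); d=np.array([(uv[0]-p["cx"])/p["fx"],(uv[1]-p["cy"])/p["fy"]]); s=d.copy()
          ~^^^
  File "h.py", line 4, in P
    p=arm.camera_params(n); return p,np.array(p["R"]),np.array(p["t"])
ValueError: time passes only in moves, steps and waits
```

Too many calls to camera_params, so I'll cache the parameters.

```bash
sed -i 's/^def P(n):/import functools\n@functools.cache\ndef P(n):/' h.py
python3 - <<'E'
from h import *
im=cv2.imread("pics/top0.png")[:,:,::-1].copy()
m,l,b=blobs(im,(8,75,60),(22,255,255),3000)
for i,st,c in b:
    pts=np.argwhere(l==i)[:,::-1]
    w=np.array([plane("top",p,.018)[:2] for p in pts]).astype(np.float32)
    r=cv2.minAreaRect(w*1000); print(st,r); bx=cv2.boxPoints(r); print(bx.round(1))
hub=plane("top",(220.3,179.2),.068); le=plane("top",(206.4,206.5),.068); g=plane("top",(217.1,144.3),.018)
print("hub",hub,"lever",le,np.linalg.norm(le-hub),"dot",g,np.linalg.norm((g-hub)[:2]),np.degrees(np.arctan2(*(g-hub)[1::-1])),"levang",np.degrees(np.arctan2(*(le-hub)[1::-1])))
for uv in((268,413),(372,405),(268,442),(372,432)): print(plane("top",(165+uv[0]/4.9,140+uv[1]/4.9),.08).round(4))
s=cv2.imread("pics/scene0.png")[165:260,225:345]; cv2.imwrite("pics/crop2.png",cv2.resize(s,None,fx=6,fy=6,interpolation=cv2.INTER_CUBIC))
for X in (hub,le): print(proj("scene",X))
E
```

```text
[  171    78   167   192 18798] ((589.7996215820312, 30.237945556640625), (497.1678771972656, 366.0702209472656), 7.781960487365723)
[[ 318.7  177.9]
 [ 368.3 -184.8]
 [ 860.9 -117.5]
 [ 811.3  245.2]]
hub [0.57805262 0.10718643 0.068     ] lever [0.51193282 0.13877402 0.068     ] 0.07327758173918154 dot [0.67443171 0.12140294 0.018     ] 0.09742195839384009 8.39097584265458 levang 154.46467101163378
[0.4697 0.1051 0.08  ]
[0.4743 0.0555 0.08  ]
[0.4559 0.1048 0.08  ]
[0.4614 0.0553 0.08  ]
[266.14127748 209.5989858 ]
[295.13421902 204.12281465]
```

View pics/crop2.png

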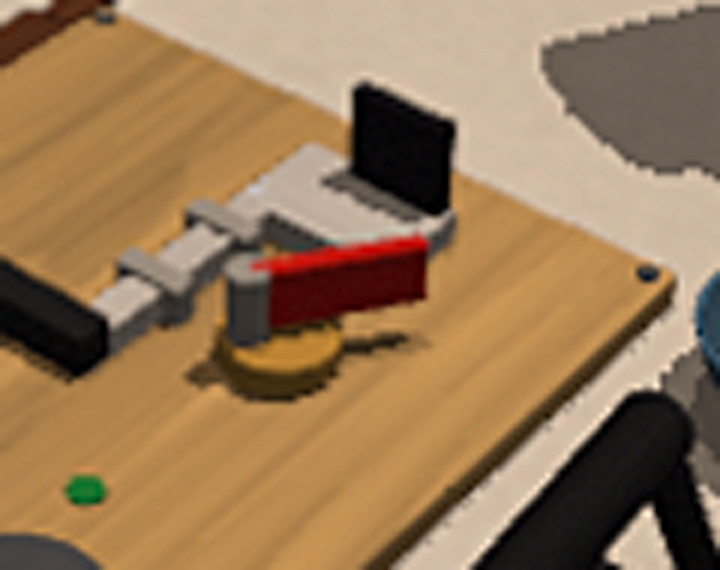

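The measurements agree with the given sizes: hub to lever end is 73 mm (75 given), hub to dot 97 mm (97 given), and the tab sits at dock y = -10 with the slide at about 3 mm. The cam axis is near (0.578, 0.107), the dock yaw about 8° and the cam about -0.59 rad. The lever therefore goes clockwise, to -3.14. First I move above the gap between the lever and the tab with the gripper shut.

{"op": "drive_tool", "data": {
  "increments": "-1 0.033 -0.0377 0 -0.0058; -1 0.066 -0.0754 0 -0.0117; -1 0.099 -0.1131 0 -0.0175; -1 0.132 -0.1508 0 -0.0233; -1 0.165 -0.1885 0 -0.0292",
  "squeeze": 40
}}

```text
clock: 0.6
ee_pos: [0.2662, 0.3887, 0.3037]
tcp_rot: [0.16, 0.987, -0.0, -0.0]
contact_force: [0.5, 0.6, -0.0]
gripper_width: 0.0119
grip_force: 0.0
```

{"op": "drive_tool", "data": {
  "increments": "-1 0.033 -0.0377 0 -0.0058; -1 0.066 -0.0754 0 -0.0117; -1 0.099 -0.1131 0 -0.0175; -1 0.132 -0.1508 0 -0.0233; -1 0.165 -0.1885 0 -0.0292"
}}

```text
clock: 1.1
ee_pos: [0.39, 0.2473, 0.3038]
tcp_rot: [0.191, 0.982, -0.0, -0.0]
contact_force: [0.7, 0.6, 0.1]
gripper_width: 0.0
grip_force: 0.0
```

{"op": "drive_tool", "data": {
  "increments": "-1 0.033 -0.0377 0 -0.0058; -1 0.066 -0.0754 0 -0.0117; -1 0.099 -0.1131 0 -0.0175; -1 0.132 -0.1508 0 -0.0233; -1 0.1656 -0.1886 0 -0.0292"
}}

```text
clock: 1.6
ee_pos: [0.5142, 0.1058, 0.3037]
tcp_rot: [0.221, 0.975, -0.0, -0.0]
contact_force: [0.5, 0.1, -0.0]
gripper_width: 0.0003
grip_force: 0.0
```

{"op": "drive_tool", "data": {
  "increments": "-1 0 0 -0.06 0; -1 0 0 -0.12 0; -1 0 0 -0.18 0; -1 0 0 -0.22 0; -1 0 0 -0.245 0"
}}

```text
clock: 2.1
ee_pos: [0.5124, 0.107, 0.1174]
tcp_rot: [0.22, 0.975, -0.001, -0.002]
contact_force: [0.4, -0.5, 0.9]
gripper_width: 0.0002
grip_force: 0.0
```

Run:
```python
from h import *
im=arm.capture("scene"); s=im[130:290,180:380,::-1]; cv2.imwrite("pics/c3.png",cv2.resize(s,None,fx=3.7,fy=3.7,interpolation=cv2.INTER_CUBIC))
# path plan: lever world angles, tool centre = hub + 58mm radial + d behind
hub=np.array([.578,.107]);d=.0195
for a in(154.5,144.5,124,114,94,84,64,54,34,24,8):
    r=np.radians(a); u=np.array([np.cos(r),np.sin(r)]); n=np.array([-u[1],u[0]]); print(a,(hub+.058*u+d*n).round(4))
print(arm.get_state()["ee_pos"],arm.get_state()["contact_force"])
```

```text
154.5 [0.5173 0.1144]
144.5 [0.5195 0.1248]
124 [0.5294 0.1442]
114 [0.5366 0.1521]
94 [0.5545 0.1635]
84 [0.5647 0.1667]
64 [0.5859 0.1677]
54 [0.5963 0.1654]
34 [0.6152 0.1556]
24 [0.6231 0.1484]
8 [0.6327 0.1344]
[0.5116265  0.10690355 0.11574346] [-3.22010519 -0.44602201 -2.45693148]
```

View pics/c3.png

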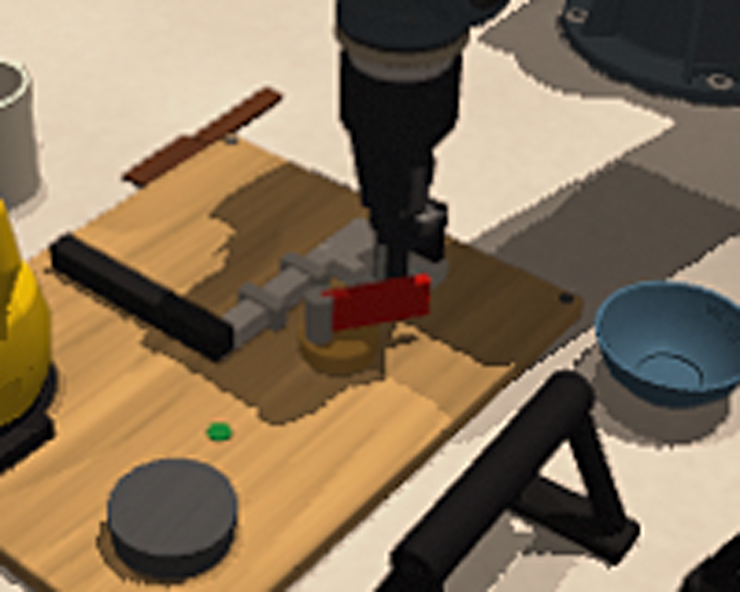

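The shut fingers stand between the tab and the lever without touching either, with the lever end near (425,295) in the crop. I now push round clockwise.

{"op": "drive_tool", "data": {
  "increments": "-1 0.0052 0.0096 0.003 0; -1 0.0073 0.0201 0.005 -0.0625; -1 0.0107 0.0299 0.005 -0.125; -1 0.0155 0.0397 0.005 -0.1875; -1 0.0213 0.0493 0.005 -0.2542"
}}

```text
clock: 2.65
ee_pos: [0.5293, 0.1444, 0.125]
tcp_rot: [0.471, 0.882, -0.001, -0.0]
contact_force: [-3.6, -6.0, -2.4]
gripper_width: 0.0001
grip_force: 3.2
```

{"op": "drive_tool", "data": {
  "increments": "-1 0.0055 0.0064 0 -0.05; -1 0.0117 0.0124 0 -0.1; -1 0.0185 0.0176 0 -0.15; -1 0.0257 0.022 0 -0.2; -1 0.0335 0.0257 0 -0.25"
}}

```text
clock: 3.15
ee_pos: [0.554, 0.164, 0.125]
tcp_rot: [0.683, 0.73, -0.001, -0.001]
contact_force: [-6.4, -0.5, -1.6]
gripper_width: -0.0006
grip_force: 3.3
```

{"op": "drive_tool", "data": {
  "increments": "-1 0.008 0.0028 0 -0.05; -1 0.0163 0.0049 0 -0.1; -1 0.0248 0.006 0 -0.15; -1 0.0333 0.0063 0 -0.2; -1 0.0419 0.0056 0 -0.25"
}}

```text
clock: 3.65
ee_pos: [0.5856, 0.1687, 0.1251]
tcp_rot: [0.849, 0.529, -0.001, -0.001]
contact_force: [-5.9, 2.9, -2.2]
gripper_width: -0.0005
grip_force: 3.3
```

{"op": "drive_tool", "data": {
  "increments": "-1 0.0084 -0.0016 0 -0.05; -1 0.0165 -0.004 0 -0.1; -1 0.0244 -0.0072 0 -0.15; -1 0.032 -0.0113 0 -0.2; -1 0.0391 -0.0161 0 -0.25"
}}

```text
clock: 4.15
ee_pos: [0.6153, 0.1569, 0.1252]
tcp_rot: [0.957, 0.291, -0.0, -0.001]
contact_force: [-3.5, 5.5, -4.1]
gripper_width: 0.0002
grip_force: 3.3
```

{"op": "drive_tool", "data": {
  "increments": "-1 0.0044 -0.0036 0 -0.0333; -1 0.0085 -0.0075 0 -0.0667; -1 0.0124 -0.0117 0 -0.1; -1 0.0159 -0.0161 0 -0.1333; -1 0.0176 -0.0185 0 -0.15"
}}

```text
clock: 4.65
ee_pos: [0.6287, 0.143, 0.1253]
tcp_rot: [0.99, 0.138, 0.0, -0.001]
contact_force: [-1.5, 6.1, -3.0]
gripper_width: 0.0
grip_force: 3.2
```

Run:
```python
from h import *
im=arm.capture("top"); s=im[100:250,150:350,::-1]; t=arm.capture("scene")[165:315,180:380,::-1]
cv2.imwrite("pics/c4.png",np.vstack([cv2.resize(x,None,fx=2,fy=2,interpolation=cv2.INTER_CUBIC) for x in(s,t)]))
print(arm.get_state()["ee_pos"],arm.get_state()["contact_force"])
for a in (16,8):
  u=np.array([np.cos(np.radians(a)),np.sin(np.radians(a)),0]); X=np.array([.578,.107,.068])+.075*u; print(a,proj("top",X),proj("scene",X))
```

```text
[0.62877588 0.14287745 0.12541327] [-0.99386032  3.92327989 -2.04600455]
16 [212.55182707 149.57810514] [248.91152922 227.36855795]
8 [216.80113477 148.74963393] [245.2013442  225.56672253]
```

View pics/c4.png

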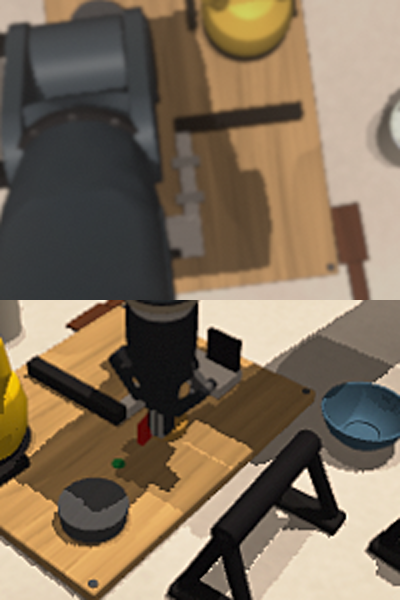

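The arm hides the lever from above. In the scene view the lever end sits near full-picture (253,225), close to the expected 16°, with the finger against it. I'll push almost to 9°, back off sideways, rise and retreat to behind the tab so I can measure.

{"op": "drive_tool", "data": {
  "increments": "-1 0.0026 -0.0042 0 -0.03; -1 0.0051 -0.0084 0 -0.0583; -1 0.0051 -0.0084 0 -0.0583; -1 0.002 0.01 0 -0.0583; -1 -0.0005 0.0312 0 -0.0583"
}}

```text
clock: 5.25
ee_pos: [0.6285, 0.1663, 0.1253]
tcp_rot: [0.997, 0.079, 0.001, -0.0]
contact_force: [0.2, -0.4, -0.3]
gripper_width: -0.0001
grip_force: 0.0
```

{"op": "drive_tool", "data": {
  "increments": "-1 0 0 0.05 0; -1 0 0 0.1 0; -1 -0.05 -0.01 0.13 0; -1 -0.1 -0.03 0.13 0; -1 -0.15 -0.06 0.13 0"
}}

```text
clock: 5.75
ee_pos: [0.5145, 0.1215, 0.2228]
tcp_rot: [0.997, 0.08, 0.001, -0.0]
contact_force: [1.2, -1.2, 0.2]
gripper_width: 0.0001
grip_force: 0.0
```

{"op": "drive_tool", "data": {
  "increments": "-1 -0.05 -0.015 0 0; -1 -0.08 -0.03 0 0; -1 -0.11 -0.04 0 0; -1 -0.126 -0.044 0 0; -1 -0.126 -0.044 0 0"
}}

```text
clock: 6.25
ee_pos: [0.4206, 0.0876, 0.222]
tcp_rot: [0.997, 0.079, 0.0, -0.0]
contact_force: [0.7, 0.5, 0.4]
gripper_width: -0.0002
grip_force: 0.0
```

```bash
cat > m.py <<'E'
from h import *
import sys
t=arm.capture("top"); c=arm.capture("scene")
a=cv2.resize(t[130:250,160:320,::-1],None,fx=4,fy=4,interpolation=cv2.INTER_CUBIC); b=cv2.resize(c[170:290,190:350,::-1],None,fx=4,fy=4,interpolation=cv2.INTER_CUBIC)
cv2.imwrite(sys.argv[1],np.vstack([a[:300],b[:300]]))
for n,im in(("top",t),("scene",c)):
    h=cv2.cvtColor(im,cv2.COLOR_RGB2HSV); m=(((h[...,0]<6)|(h[...,0]>172))&(h[...,1]>150)&(h[...,2]>60)).astype(np.uint8)
    if n=="top": T=m
    k,l,st,ce=cv2.connectedComponentsWithStats(m)
    for i in range(1,k):
        if st[i,4]>15:
            p=np.argwhere(l==i)[:,::-1]; W=np.array([plane(n,q,.068)[:2] for q in p]).astype(np.float32)
            v=cv2.fitLine(W,cv2.DIST_L2,0,.01,.01).ravel()
            print(n,st[i],ce[i].round(1),W.mean(0).round(4),"ang",np.degrees(np.arctan2(v[1],v[0])).round(2), "from hub",np.degrees(np.arctan2(W.mean(0)[1]-.107,W.mean(0)[0]-.578)).round(2))
s=arm.get_state(); print(s["ee_pos"],s["contact_force"],s["clock"])
E
python3 m.py pics/c5.png
```

```text
top [214 150   8  26 100] [217.6 162.3] [0.619  0.1148] ang 10.84 from hub 10.71
scene [246 211  20  25 251] [255.6 222.7] [0.6279 0.1256] ang 19.88 from hub 20.42
[0.42213392 0.08768174 0.22192235] [ 0.42415196 -0.57182082  0.32735753] 6.35
```

View pics/c5.png

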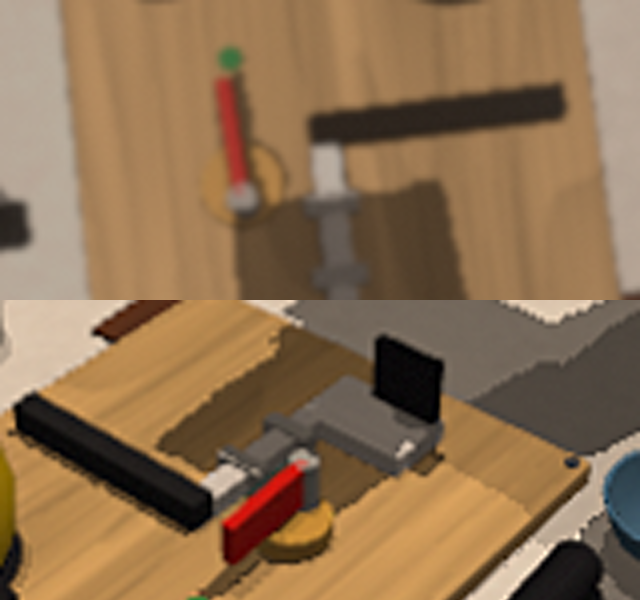

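From above the lever reads about 10.8° against a dock heading of about 8.1°, so it's some 2.7° short. It points just left of the green dot, which is at crop (230,58). I'll go back for the last few degrees.

{"op": "drive_tool", "data": {
  "increments": "-1 0.05 0.015 0 0; -1 0.1 0.03 0 0; -1 0.15 0.05 0 0; -1 0.19 0.07 0 0; -1 0.226 0.094 0 0"
}}

```text
clock: 6.85
ee_pos: [0.593, 0.1587, 0.221]
tcp_rot: [0.997, 0.079, 0.0, 0.0]
contact_force: [-0.6, -0.2, -0.5]
gripper_width: 0.0002
grip_force: 0.0
```

{"op": "drive_tool", "data": {
  "increments": "-1 0.05 0.01 0 0; -1 0.05 0.01 -0.04 0; -1 0.05 0.01 -0.08 0; -1 0.05 0.01 -0.12 0; -1 0.05 0.01 -0.13 0"
}}

```text
clock: 7.35
ee_pos: [0.6274, 0.1654, 0.1202]
tcp_rot: [0.997, 0.079, -0.002, 0.0]
contact_force: [-0.2, -0.3, -0.5]
gripper_width: -0.0006
grip_force: 0.0
```

{"op": "drive_tool", "data": {
  "increments": "-1 0.002 -0.015 0 -0.01; -1 0.004 -0.03 0 -0.025; -1 0.006 -0.038 0 -0.025; -1 0.0075 -0.0435 0 -0.025; -1 0.0075 -0.0435 0 -0.025"
}}

```text
clock: 7.85
ee_pos: [0.6345, 0.132, 0.1254]
tcp_rot: [0.999, 0.052, 0.001, -0.0]
contact_force: [-0.8, 1.5, 1.6]
gripper_width: -0.0002
grip_force: 0.3
```

Now I back off and retreat behind the tab again.

{"op": "drive_tool", "data": {
  "increments": "-1 -0.003 0.02 0 0; -1 -0.0075 0.0435 0 0; -1 -0.0075 0.0435 0.05 0; -1 -0.0075 0.0435 0.1 0; -1 -0.0575 0.0335 0.13 0"
}}

```text
clock: 8.35
ee_pos: [0.5929, 0.1596, 0.2245]
tcp_rot: [0.999, 0.053, 0.003, -0.0]
contact_force: [0.0, -0.6, 0.4]
gripper_width: -0.0003
grip_force: 0.0
```

{"op": "drive_tool", "data": {
  "increments": "-1 -0.05 -0.02 0 0; -1 -0.1 -0.05 0 0; -1 -0.15 -0.067 0 0; -1 -0.2 -0.084 0 0; -1 -0.226 -0.094 0 0"
}}

```text
clock: 8.85
ee_pos: [0.4184, 0.0875, 0.2215]
tcp_rot: [0.999, 0.053, -0.0, 0.0]
contact_force: [0.2, -0.3, -0.3]
gripper_width: -0.0003
grip_force: 0.0
```

```bash
python3 m.py pics/c6.png
```

```text
top [217 150   5  26  96] [219.1 161.9] [0.6202 0.1112] ang 5.99 from hub 5.63
scene [243 210  23  25 270] [254.5 221.9] [0.6279 0.1219] ang 15.75 from hub 16.61
[0.41904618 0.08752586 0.22165759] [ 0.51214313 -0.472755    0.29379212] 8.95
```

View pics/c6.png

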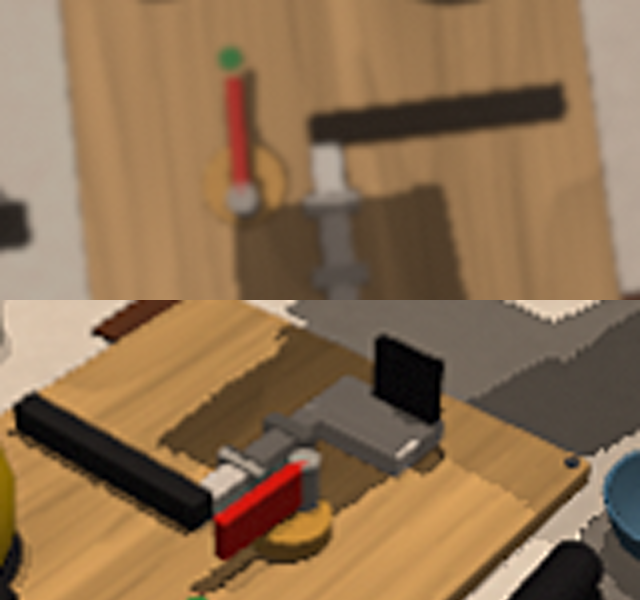

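The lever now reads about 6.2° against about 8.1°, slightly past the low point. I'll nudge it back about 2° from the other side, slowly.

{"op": "drive_tool", "data": {
  "increments": "-1 0.05 0 0 0; -1 0.1 0 0 0; -1 0.15 0 0 0; -1 0.2 0 0 0.01; -1 0.25 -0.0007 0 0.0167"
}}

```text
clock: 9.45
ee_pos: [0.6107, 0.088, 0.2214]
tcp_rot: [0.997, 0.071, 0.0, -0.0]
contact_force: [-1.0, -0.5, 0.0]
gripper_width: 0.0002
grip_force: 0.0
```

{"op": "drive_tool", "data": {
  "increments": "-1 0.0413 0 0 0; -1 0.0413 0 -0.04 0; -1 0.0413 0 -0.08 0; -1 0.0413 0 -0.115 0; -1 0.0413 0 -0.13 0"
}}

```text
clock: 9.95
ee_pos: [0.6392, 0.0878, 0.1212]
tcp_rot: [0.998, 0.071, -0.001, -0.0]
contact_force: [-0.8, -0.4, 0.1]
gripper_width: 0.0001
grip_force: 0.0
```

{"op": "drive_tool", "data": {
  "increments": "-1 -0.0007 0.005 0 0; -1 -0.0012 0.0085 0 0; -1 -0.0015 0.0105 0 0; -1 -0.0017 0.012 0 0; -1 -0.0019 0.0132 0 0"
}}

```text
clock: 10.45
ee_pos: [0.6391, 0.096, 0.1254]
tcp_rot: [0.998, 0.07, 0.002, 0.001]
contact_force: [1.8, -6.3, 1.4]
gripper_width: 0.0002
grip_force: 3.3
```

{"op": "drive_tool", "data": {
  "increments": "-1 0 0 0 0; -1 0 0 0 0; -1 0.0014 -0.0099 0 0; -1 0.0019 -0.0132 0 0; -1 0.0019 -0.0132 0.04 0"
}}

```text
clock: 10.95
ee_pos: [0.638, 0.0859, 0.151]
tcp_rot: [0.998, 0.07, -0.003, -0.0]
contact_force: [0.1, -0.4, 0.5]
gripper_width: 0.0002
grip_force: 0.0
```

{"op": "drive_tool", "data": {
  "increments": "-1 0 0 0.05 0; -1 0 0 0.09 0; -1 -0.05 0 0.09 0; -1 -0.1 0 0.09 0; -1 -0.15 0 0.09 0"
}}

```text
clock: 11.45
ee_pos: [0.5256, 0.0864, 0.2217]
tcp_rot: [0.998, 0.07, 0.0, -0.0]
contact_force: [0.5, 0.2, 0.5]
gripper_width: 0.0003
grip_force: 0.0
```

{"op": "drive_tool", "data": {
  "increments": "-1 -0.05 0 0 0; -1 -0.1 0 0 0; -1 -0.1413 0 0 0; -1 -0.1413 0 0 0; -1 -0.1413 0 0 0"
}}

```text
clock: 11.95
ee_pos: [0.4214, 0.0866, 0.222]
tcp_rot: [0.998, 0.07, 0.001, -0.0]
contact_force: [-0.5, -0.9, -0.4]
gripper_width: -0.0
grip_force: 0.0
```

```bash
python3 m.py pics/c7.png
```

```text
top [217 150   5  27  97] [218.9 162.8] [0.6179 0.1115] ang 5.92 from hub 6.41
scene [243 211  23  24 270] [254.4 222.2] [0.6289 0.1225] ang 15.96 from hub 16.99
[0.42209142 0.08654672 0.22171775] [ 0.19712939  0.45324944 -0.02720321] 12.05
```

```bash
cat > f.py <<'E'
from h import *
im=arm.capture("top").astype(float)
# dock yaw from left/right board edges, subpixel on saturation steps
S=cv2.cvtColor(im.astype(np.uint8),cv2.COLOR_RGB2HSV)[...,1].astype(float)
for nm,x0,x1,s,y0,y1 in(("L",173,190,1,105,240),("R",297,318,-1,95,195)):
    pts=[]
    for y in range(y0,y1):
        xc=x0+(x1-x0)*(y-90)/150; a=np.arange(int(xc-7),int(xc+8)); g=np.clip(np.diff(S[y,a])*s,0,None)
        if g.max()>15: pts.append(plane("top",(((a[:-1]+.5)*g**2).sum()/(g**2).sum(),y),.018)[:2])
    P_=np.array(pts,np.float32); v=cv2.fitLine(P_,cv2.DIST_HUBER,0,.01,.01).ravel(); print(nm,len(P_),np.degrees(np.arctan(v[1]/v[0])))
r=np.clip(im[...,0]-1.0*im[...,1]-20,0,None)
r=np.clip(im[...,0]-2.2*np.minimum(im[...,1],255)-0,0,None)
pts=[]
for y in range(153,174):
    w=r[y,208:232]; 
    if w.sum()>20: pts.append(plane("top",((w*np.arange(208,232)).sum()/w.sum(),y),.066)[:2])
P_=np.array(pts,np.float32); v=cv2.fitLine(P_,cv2.DIST_HUBER,0,.01,.01).ravel(); print("lever",len(P_),np.degrees(np.arctan(v[1]/v[0])))
print(P_[[0,-1]])
d=(P_[:,0]-.578); 
g=im[138:151,210:225]; w=np.clip(g[...,1]-g[...,0]-5,0,None); yy,xx=np.mgrid[138:151,210:225]; dot=plane("top",((w*xx).sum()/w.sum(),(w*yy).sum()/w.sum()),.018); print("dot",dot)
gy=cv2.cvtColor(im.astype(np.uint8),cv2.COLOR_RGB2HSV); print(gy[175:185,214:228,1])
E
python3 f.py
```

```text
L 118 7.700174
R 100 8.171824
lever 21 6.480676
[[0.6422618  0.11444838]
 [0.5933794  0.10904837]]
dot [0.67489351 0.12146329 0.018     ]
[[149 149 149 152 166 179 173 150 129 129 142 148 150 149]
 [149 147 141 133 142 160 150 119  91  96 129 146 151 149]
 [149 145 131 107 110 130 127  95  69  72 109 141 150 149]
 [148 141 117  84  78  93  96  76  58  60  89 132 147 149]
 [149 138 107  70  54  55  58  54  47  52  79 121 146 149]
 [149 138 108  68  47  42  42  42  43  48  71 122 144 149]
 [148 141 118  82  55  43  43  40  43  49  83 127 148 146]
 [147 147 134 110  85  60  44  46  49  65 106 132 145 145]
 [141 145 146 138 123  96  71  62  72  93 123 142 144 145]
 [132 140 145 145 141 129 111  98 106 121 132 140 138 137]]
```

View pics/c7.png

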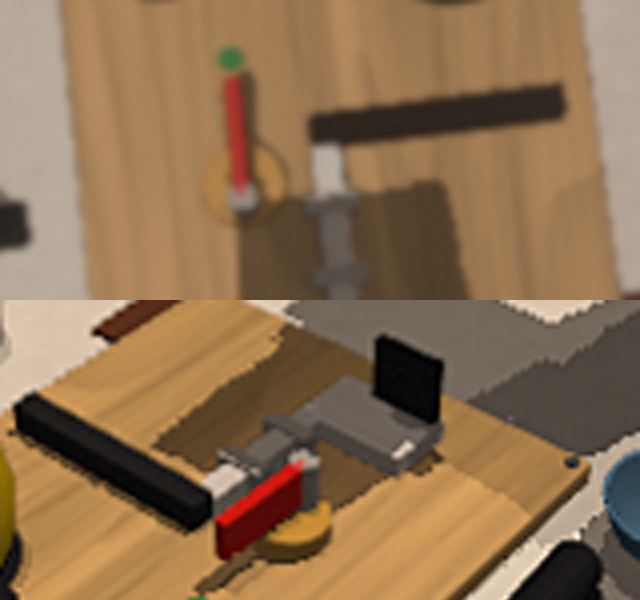

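The lever now reads 6.5° from above against a board heading of 7.9°, about 1.4° (0.025 rad) off. The cam radius differs from its minimum by only some 0.005 mm, so it's at its low point and pointing at the dot (230,58). Next I go down behind the tab.

{"op": "drive_tool", "data": {
  "increments": "-1 0 -0.0145 0 0; -1 0 -0.0145 -0.04 0; -1 0 -0.0145 -0.08 0; -1 0 -0.0145 -0.115 0; -1 0 -0.0145 -0.125 0"
}}

```text
clock: 12.6
ee_pos: [0.4205, 0.075, 0.1256]
tcp_rot: [0.998, 0.07, -0.002, 0.0]
contact_force: [0.7, 0.2, -0.0]
gripper_width: 0.0002
grip_force: 0.0
```

{"op": "drive_tool", "data": {
  "increments": "-1 0.008 0.0011 0 0; -1 0.016 0.0022 0 0; -1 0.024 0.0034 0 0; -1 0.032 0.0045 0 0; -1 0.04 0.0056 0 0"
}}

```text
clock: 13.1
ee_pos: [0.4517, 0.08, 0.1282]
tcp_rot: [0.998, 0.07, 0.0, 0.0]
contact_force: [-3.7, -0.7, 1.9]
gripper_width: 0.0
grip_force: 1.6
```

{"op": "drive_tool", "data": {
  "increments": "-1 0.011 0.0015 0 0; -1 0.022 0.0031 0 0; -1 0.033 0.0046 0 0; -1 0.044 0.0062 0 0; -1 0.055 0.0077 0 0"
}}

```text
clock: 13.6
ee_pos: [0.4931, 0.0858, 0.1276]
tcp_rot: [0.998, 0.07, -0.0, 0.0]
contact_force: [-3.0, -1.4, 2.4]
gripper_width: -0.0
grip_force: 1.7
```

{"op": "drive_tool", "data": {
  "increments": "-1 0.003 0.0004 0 0; -1 0.006 0.0008 0 0; -1 0.009 0.0013 0 0; -1 0.011 0.0015 0 0; -1 0.013 0.0018 0 0"
}}

```text
clock: 14.1
ee_pos: [0.5021, 0.087, 0.1276]
tcp_rot: [0.998, 0.07, -0.0, -0.0]
contact_force: [-3.3, -1.4, 0.6]
gripper_width: -0.0002
grip_force: 1.5
```

{"op": "drive_tool", "data": {
  "increments": "-1 0.001 0.0001 0 0; -1 0.002 0.0003 0 0; -1 0.003 0.0004 0 0; -1 0.004 0.0006 0 0; -1 0.004 0.0006 0 0"
}}

```text
clock: 14.6
ee_pos: [0.5048, 0.0874, 0.1275]
tcp_rot: [0.998, 0.07, -0.001, 0.0]
contact_force: [-5.6, -2.4, 1.6]
gripper_width: 0.0003
grip_force: 2.6
```

{"op": "drive_tool", "data": {
  "increments": "-1 0.001 0.0001 0 0; -1 0.002 0.0003 0 0; -1 0.003 0.0004 0 0; -1 0.003 0.0004 0 0; -1 0.003 0.0004 0 0"
}}

```text
clock: 15.1
ee_pos: [0.5052, 0.0875, 0.1274]
tcp_rot: [0.998, 0.07, -0.003, 0.0]
contact_force: [-17.1, -4.3, 11.5]
gripper_width: -0.0
grip_force: 8.7
```

The force rose to 17 N with no further motion, so the slide is at its end stop. I'll back off along -x, rise and check.

{"op": "drive_tool", "data": {
  "increments": "-1 -0.012 -0.0017 0 0; -1 -0.03 -0.0042 0 0; -1 -0.055 -0.0077 0 0; -1 -0.055 -0.0077 0.06 0; -1 -0.055 -0.0077 0.12 0"
}}

```text
clock: 15.6
ee_pos: [0.4657, 0.082, 0.2185]
tcp_rot: [0.998, 0.07, -0.0, -0.0]
contact_force: [0.8, 0.2, 0.7]
gripper_width: 0.0002
grip_force: 0.0
```

{"op": "drive_tool", "data": {
  "increments": "-1 -0.04 0 0.06 0; -1 -0.08 0 0.06 0; -1 -0.1 0.03 0.08 0; -1 -0.12 0.08 0.08 0; -1 -0.12 0.08 0.08 0"
}}

```text
clock: 16.1
ee_pos: [0.3752, 0.1445, 0.2785]
tcp_rot: [0.997, 0.072, 0.002, -0.001]
contact_force: [-0.3, 0.1, 0.2]
gripper_width: 0.0001
grip_force: 0.0
```

```bash
python3 m.py pics/x.png; python3 f.py | grep lever
python3 - <<'E'
from h import *
t=arm.capture("top"); c=arm.capture("scene")
a=[cv2.resize(x[...,::-1],None,fx=k,fy=k,interpolation=cv2.INTER_CUBIC) for x,k in((t[70:250,160:330],1.6),(c[150:330,110:330],1.6))]
cv2.imwrite("pics/c8.png",np.hstack([cv2.resize(a[0],(390,413)),cv2.resize(a[1],(410,335+78))]))
E
```

```text
top [216 150   6  27  97] [218.9 162.6] [0.6184 0.1115] ang 6.4 from hub 6.41
scene [244 211  22  24 267] [254.5 222.2] [0.6286 0.1226] ang 15.88 from hub 17.19
[0.37629471 0.14249533 0.27799149] [ 0.1555198   0.00787657 -0.7675621 ] 16.2
lever 21 6.458313
```

View pics/c8.png

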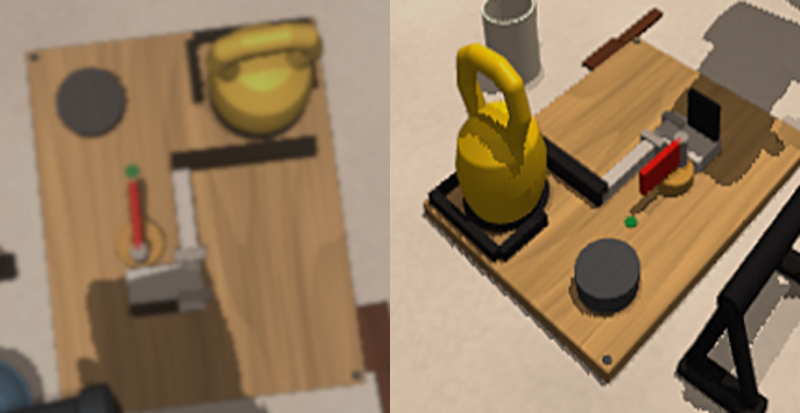

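The lever at (135,210) points to the green dot at (132,171). The slide is home, its chock just short of the kettlebell near (243,153), and everything else is undisturbed. Handing in.

```bash
python3 -c "
from rig import arm
print(arm.hand_in())"
```

```text
the job is handed in; nothing more can be done
None
```

The cam is at its low point (lever within about 1.5° of the green dot), the slide was then pushed to its end stop, nothing else was disturbed, and the job was handed in at about 16 s; no verdict came back.

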